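Put up the beam screen, then open the lamp three clicks and hold it

TASK

Take the larger black screen out of the rack and lean it, standing on its long edge on the bench, against the two posts in front of the lamp so that its face catches the beam straight from the nozzle, and let it go. Only then push the lamp's lever from its rest by exactly three clicks, never further, and finish while still holding it on the third click, because it springs shut when released. Leave the other things on the bench where they are.

Things in the scene. Friction and masses are not known exactly. Their poses are not given: they have to be found in the camera images.
- lamp: bench lamp fixed to the bench, black nozzle pointing along its own +y, beam axis 90 mm up. Origin: on the bench below the lever ring. In its frame (mm): grey housing x -85 to 85, y -275 to -35, z 15 to 165 (carrying handle to z 183); lever ring at y -5 to 5; nozzle (radius 31) ends at y 60; block of the click plunger beside the ring at x -86 to -56, z 80 to 100
- nozzle (a point): centre of the nozzle's mouth, 90 mm above the bench; axes as the lamp's
- lever (a joint): angle (rad) of the lamp's lever about the beam axis: 0 at rest (shut), grows as the handle swings toward the lamp's +x, stop at 1.0. At value q the handle leans q - 0.5 from vertical. Clicks at 0.2, 0.4, 0.6 (third), 0.8; crests midway. Let go, it springs back to 0. Push at the handle: 11 N to leave rest, about 6 N between clicks, sagging to 3 N just before each, stiffening sharply in it to 8 N
- lever_handle (a point): middle of the lever's handle: a radial black round grip, 16 mm in diameter, 40 mm long, its middle 115 mm from the beam axis (covers 95 to 135 mm; below it a steel rod 10 mm in diameter). At rest it is 191 mm above the bench and leans 0.5 rad toward the lamp's -x. Moves with the lever
- posts: two steel posts, 12.7 mm in diameter, at x -45 and +45 mm of the body, tops 90 mm above the bench, in black holders (radius 11.5 mm, up to 55 mm high) on a black base plate 150 (x) x 28 (y) x 10 mm fixed to the bench in front of the nozzle. Origin: on the bench midway between the posts; its -y side faces the lamp
- screen: the larger of two black light screens: a flat rigid panel 160 (x) x 10 (y, thickness) x 130 mm (z, height), about 0.25 kg. Origin: centre of its lower 160 mm edge, z up the panel; both faces are alike. It stands upright in a groove of the rack at the start
- screen_middle (a point): middle of the larger screen, 65 mm above its lower edge
- rack: fixed aluminium rack with two parallel grooves 15 mm wide and 26 mm deep along its x, at y -35 and +35 mm, groove floor 8 mm above the bench, base 190 x 125 mm, groove walls up to 34 mm high. Origin: on the bench under its centre. Either groove may hold the larger screen
- spare_screen: the smaller black light screen, 105 (x) x 10 (y) x 85 mm (z), in the rack's other groove; leave alone. Origin: centre of its lower edge
- oil_bottle: small amber bottle, radius 17 mm, 75 mm high; leave alone. Origin: centre of its underside
- hex_driver: hand driver with black handle, 170 mm long, lying along its x; leave alone. Origin on the bench under it
- objective: brass microscope objective, radius 13.5 mm, 44 mm high, standing; leave alone. Origin: centre of its underside
- slide_box: grey slide box 85 x 105 x 34 mm; leave alone. Origin: centre of its underside
- wipes_box: carton of wipes 115 x 120 x 75 mm; leave alone. Origin: centre of its underside
- dish: flat glass dish, radius 45 mm, 16 mm high; leave alone. Origin: centre of its underside
- lens_mount: round lens on a post with a foot 50 x 40 mm, 117 mm high; leave alone. Origin: centre of its underside

How it is judged:
By the outcome, as a careful person would: the job done as asked, in the order asked, and still so for the second after the job is handed in, while the arm keeps its last pose, push and grip.
It also fails if it takes over 67 s, if anything falls off the work surface, if the arm or the gripper's body presses on something with over 40 N, if the wrist force passes 120 N, or if a joint passes its speed limit or range.

ROBOT

A 7-joint arm with a two-finger parallel gripper is mounted at the origin on the work surface. World frame = base frame: x ahead of the robot, y to its left, z up, the work surface at z = 0. Lengths are in m, angles in rad, forces in N, time in s.
With the tool pointing down it reaches from about 0.4 to 0.85 m from the base axis. Payload 4.5 kg.
Tool frame: the origin (TCP) lies between the finger pads; the fingertips stand 19 mm ahead of it and the grasp point (between the pads) is the TCP; z points along the fingers, y is the direction in which the jaws open and shut (so a half turn about z gives the same grasp; the last joint's range is limited). The gripper opens to 88 mm and grips with 3 to 60 N. Pads are 18 mm wide; open, the fingers measure 123 mm over their backs; the gripper's body (75 mm by 187 mm) begins 45 mm behind the grasp point.
Start: joints at [-1.213, 0.689, -0.195, 1.565, 0.157, 0.902, -0.215], TCP at [0.199, 0.593, 0.258] pointing down, gripper open.
Joint ranges: [-3.01, 3.01], [-0.46, 2.08], [-1.47, 1.51], [0.13, 2.56], [-1, 4.14], [0.04, 2.09], [-2.66, 2.66]. Speed limits (rad/s): [2.57, 2.57, 3.14, 3.14, 3.14, 3.14, 3.14].

INTERFACE

Orientations are given as a unit quaternion [x, y, z, w].
In Python, from plant import status, snapshot, finish_job, cut_out, tip_of gives the robot as it stands. The module is installed in compiled form; this text tells all that it offers.
- The arm moves only by the tool carry_out, never from a script. Its arguments are lists of equal length, an entry for each row: "linear": the shift along the world's x, y, z in m, a list of three; "roll": the turn about the world's z in rad. A call has 1 to 8 rows; each row is the pose to reach, as a shift and turn from the pose measured when the call began; what a row does not reach only later rows make up. A row lasts 1/12 s, in which the tool goes at most 41.7 mm and 7.16 degrees, less where a joint would pass 70% of its speed; a pose out of reach is approached as far as the arm can. A call with a gripper value outside its range is refused whole. "gripper" is the opening, from 0 (shut) to 1 (fully open), set as the call begins (left out, the last holds). The fingers move at their own pace and stop on an object; "grip_force" is the grip in N (left out, the last holds). Time passes only in rows, so rows that repeat a pose let the fingers close. It gives the time, the measured TCP pose, the force and the opening at its end, in the units of the state.
- status.get_state(): the state, without advancing time (a new reading comes with each control period).
- snapshot(name): name is "side" or "top"; returns a dict with "img" (384x512x3 uint8, red, green, blue), "range_z" (384x512 float32, m along the optical axis (not along the pixel's ray), 0 where there is no reading), "fx", "fy", "cx", "cy" (pixels), "world_from_camera" (4x4, takes a point from camera to world coordinates). Camera axes: x right, y down, z forward; pixel columns grow to the right and rows downward; lengths in m; the calibration is good to about 2 mm. A picture is of the moment at which its call begins.
- finish_job(): hands the job in, once; it reports no verdict.
Trained networks look in a picture, given as the dict that the camera call returned (one of the last four; its "shot" number tells which), for a name from the list of things; names that differ only in an ending like _2 or _b are one class to them, and where a whole thing is asked for, a point or a joint stands for the part that bears it (a point fixed in the world has none). Each returns a list of dicts, best first, with "confidence" (0 to 1); they miss things now and then, are a little off and sometimes report something else, mostly with a low value. They report only what shows in the picture. A call takes as long as a camera call.
- cut_out(picture, query): "region" (384x512 bool, what is visible of it) and "pixel" ([column, row] in pixels, amid what is visible of it).
- tip_of(picture, query): "pixel" ([column, row] in pixels: a listed point, or the origin of a listed thing).
The state is a dict: "clock": time; "q": joint angles; "qd": joint speeds; "joint_torque": joint torques, N m; "tool_pos": TCP position; "eef_rot": TCP orientation; "contact_force": force on the tool from outside, world axes, zero at the start; "moment": the same for the moment, N m; "opening": opening from 0.0 (shut) to 1.0 (fully open).
Only numpy, scipy, OpenCV 4.12 (cv2) and the standard library are available. Lean on these libraries where they do the work, as an engineer would, in place of code of your own. Each camera call takes 0.05 s, during which the arm holds its last target.

## Working session

There is one attempt and no reset: what is moved stays moved. The work goes in short steps, Python scripts to look and compute and a tool call to move; the robot and the scene stay as the last step left them, time stands still between calls to the robot, and variables do not carry over. Pictures are saved under pics/ and viewed, and the job is handed in when it is done.

Besides the shell and the picture viewer there is one more tool, called after "Request:" by a JSON object that holds its "method" and its "body". carry_out: Moves the arm, as the interface text tells. Its arguments: {"type":"object","properties":{"linear":{"type":"array"},"roll":{"type":"array"},"gripper":{"type":"number"},"grip_force":{"type":"number"}},"required":["linear","roll"]}

```bash
mkdir -p pics; ls; cat > h.py <<'E'
import numpy as np, cv2
from plant import status, snapshot, finish_job, cut_out, tip_of
def world(p,u,v,z=None):
    z=p["range_z"][v,u] if z is None else z
    T=p["world_from_camera"]
    c=np.stack([(u-p["cx"])/p["fx"]*z,(v-p["cy"])/p["fy"]*z,z*np.ones_like(z)],-1)
    return c@T[:3,:3].T+T[:3,3]
def ray_at(p,px,h):
    T=p["world_from_camera"];d=T[:3,:3]@np.array([(px[0]-p["cx"])/p["fx"],(px[1]-p["cy"])/p["fy"],1]);o=T[:3,3]
    return o+d*(h-o[2])/d[2]
def cloud(p):
    v,u=np.mgrid[0:384,0:512]
    return world(p,u,v)
def save(p,n,s=1.5):
    cv2.imwrite(f"pics/{n}.png",cv2.resize(p["img"][:,:,::-1],None,fx=s,fy=s,interpolation=cv2.INTER_CUBIC))
E
python3 - <<'E'
from h import *
for n in["side","top"]:
    p=snapshot(n);save(p,n+"0")
    print(n,p["fx"],np.round(p["world_from_camera"],3).tolist())
    C=cloud(p);np.save(n+"0.npy",C)
    for q in["lamp","lever","posts","screen","rack","spare_screen","oil_bottle","hex_driver","objective","slide_box","wipes_box","dish","lens_mount"]:
        r=cut_out(p,q)
        for x in r[:2]:
            m=x["region"]&(p["range_z"]>0);c=C[m]
            print(q,round(x["confidence"],2),np.round(x["pixel"]),m.sum(),np.round(np.median(c,0),3) if len(c) else "")
    for q in["nozzle","lever_handle","screen_middle","posts","lamp","screen","rack"]:
        for x in tip_of(p,q)[:2]: print("tip",q,round(x["confidence"],2),np.round(x["pixel"],1))
print(status.get_state())
E
```

```text
pics
side 365.2352421858197 [[0.782, -0.38, 0.494, 0.124], [-0.623, -0.461, 0.632, -0.472], [-0.013, -0.802, -0.597, 0.678], [0.0, 0.0, 0.0, 1.0]]
lamp 0.58 [401. 318.] 18949 [ 0.537 -0.337  0.164]
lever 0.87 [330. 257.] 405 [ 0.558 -0.175  0.129]
posts 0.74 [262. 223.] 805 [0.609 0.093 0.012]
screen 0.6 [190. 184.] 1630 [0.512 0.318 0.089]
rack 0.61 [183. 202.] 1024 [0.477 0.31  0.014]
spare_screen 0.6 [189. 180.] 1756 [0.513 0.318 0.09 ]
spare_screen 0.44 [330. 254.] 320 [ 0.558 -0.175  0.141]
oil_bottle 0.52 [200. 257.] 333 [0.398 0.086 0.041]
oil_bottle 0.51 [330. 257.] 366 [ 0.557 -0.175  0.129]
hex_driver 0.6 [268. 340.] 753 [ 0.39  -0.172  0.02 ]
objective 0.63 [228. 283.] 155 [ 0.415 -0.009  0.025]
slide_box 0.96 [346. 232.] 1194 [ 0.747 -0.071  0.033]
wipes_box 0.95 [269. 183.] 1858 [0.704 0.19  0.068]
wipes_box 0.45 [200. 257.] 340 [0.398 0.086 0.041]
dish 0.75 [300. 208.] 476 [0.746 0.094 0.007]
lens_mount 0.76 [392. 228.] 257 [ 0.773 -0.169  0.098]
lens_mount 0.48 [300. 208.] 424 [0.746 0.096 0.007]
tip nozzle 0.63 [319.5 252.7]
tip lever_handle 0.7 [324.4 242.4]
tip scre
[... 1390 characters left out ...]
, 'q': array([-1.21316698,  0.68910158, -0.19458471,  1.56526409,  0.15732912,
        0.90255485, -0.21510307]), 'qd': array([-8.23563095e-04,  9.30549591e-05, -8.58712361e-04,  1.64278590e-03,
       -3.48342230e-04,  5.66888776e-04, -1.83052991e-03]), 'joint_torque': array([ 5.73796456e-05, -5.27486944e+01, -1.26706894e+00, -1.53741449e+01,
       -5.18980483e-02, -6.75918800e-04,  2.00345511e-05]), 'tool_pos': array([0.19887526, 0.59254119, 0.25775095]), 'eef_rot': array([1.61197705e-01, 9.86922134e-01, 2.75633658e-05, 1.86583104e-05]), 'contact_force': array([-0.08279934,  0.03936744,  0.63198956]), 'moment': array([-0.04060808,  0.02065073, -0.01018839]), 'opening': 0.9982866143356657}
```

View images.

View pics/side0.png

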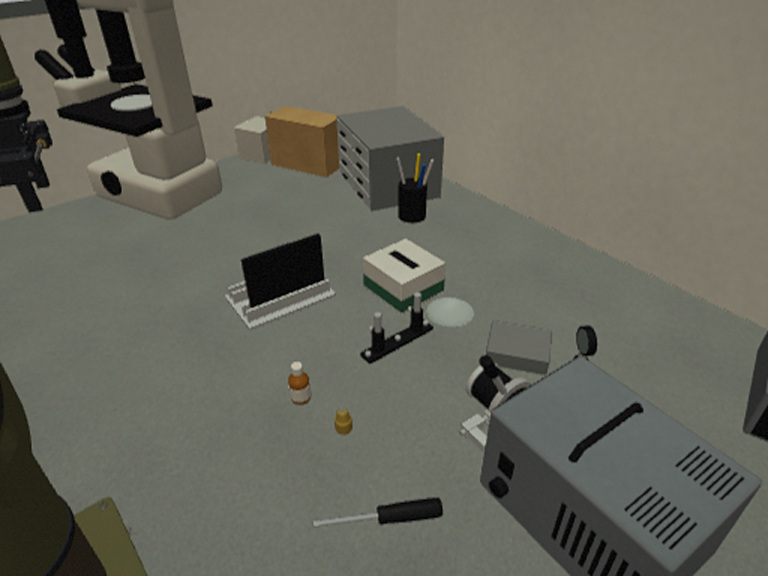

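View pics/top0.png

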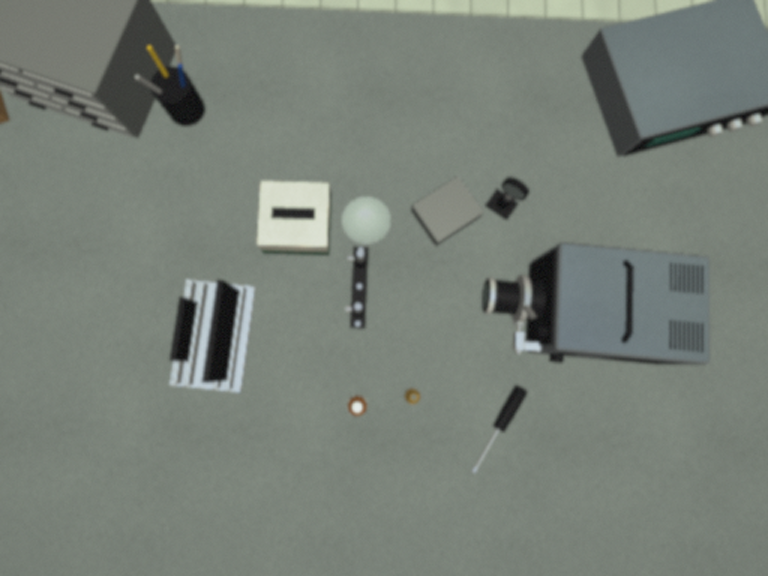

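```bash
python3 - <<'E'
import numpy as np,cv2
np.set_printoptions(precision=4,suppress=True)
S=np.load("side0.npy").reshape(-1,3);T=np.load("top0.npy").reshape(-1,3)
def sel(P,lo,hi): return P[np.all((P>lo)&(P<hi),1)]
for n,P in(("side",S),("top",T)):
    print(n)
    # bench height
    b=sel(P,[.45,.1,-.02],[.6,.25,.02]);print("bench",np.median(b[:,2]),b[:,2].std())
    for nm,lo,hi in(("bigscr top",[.4,.26,.125],[.62,.37,.16]),("big face",[.4,.26,.05],[.62,.35,.125]),("spare",[.4,.365,.05],[.62,.45,.12]),
      ("post tops",[.53,.03,.08],[.70,.16,.11]),("posts55+",[.53,.03,.06],[.70,.16,.11]),("base",[.5,.03,.006],[.7,.13,.016]),
      ("lamp top",[.4,-.5,.158],[.75,-.17,.17]),("handle",[.45,-.22,.17],[.62,-.13,.26]),("nozz",[.5,-.14,.06],[.65,-.06,.13]),("nozring",[.5,-.22,.03],[.65,-.06,.23])):
        q=sel(P,lo,hi)
        if len(q)<5: print(nm,len(q));continue
        r=cv2.minAreaRect(q[:,:2].astype(np.float32))
        print(nm,len(q),"mean",q.mean(0),"min",q.min(0),"max",q.max(0),"rect",np.round(r[0],4),np.round(r[1],4),round(r[2],2))
E
```

```text
side
bench -0.0006683715828141867 0.0020317250854717125
bigscr top 297 mean [0.5156 0.3191 0.1331] min [0.4384 0.3084 0.125 ] max [0.5974 0.3324 0.1394] rect [0.5182 0.3211] [0.0159 0.1594] 85.79
big face 1165 mean [0.5143 0.3176 0.0884] min [0.4381 0.3084 0.0501] max [0.5985 0.3322 0.1249] rect [0.5181 0.3172] [0.0127 0.1604] 83.73
spare 9 mean [0.5306 0.3955 0.0918] min [0.4916 0.3915 0.0897] max [0.5703 0.3999 0.0934] rect [0.531  0.3961] [0.0056 0.0789] 86.14
post tops 48 mean [0.6095 0.096  0.0867] min [0.5619 0.091  0.0801] max [0.6631 0.1037 0.0911] rect [0.6125 0.0973] [0.0114 0.1013] 89.11
posts55+ 149 mean [0.631  0.1141 0.0752] min [0.5611 0.0892 0.06  ] max [0.6995 0.1598 0.0911] rect [0.6388 0.1113] [0.1528 0.0553] 27.93
base 346 mean [0.6096 0.0941 0.0099] min [0.5369 0.068  0.006 ] max [0.6996 0.1134 0.0159] rect [0.6193 0.097 ] [0.0414 0.1638] 84.09
lamp top 11800 mean [ 0.5685 -0.3451  0.1649] min [ 0.4868 -0.452   0.158 ] max [ 0.6702 -0.1712  0.1699] rect [ 0.5795 -0.311 ] [0.2748 0.1719] 86.64
handle 133 mean [ 0.5291 -0.1732  0.1974] min [ 0.5188 -0.1789  0.1732]
[... 1131 characters left out ...]
6 0.098  0.0113] min [0.5016 0.0452 0.0062] max [0.6999 0.1261 0.0159] rect [0.5996 0.09  ] [0.0706 0.2017] 83.0
lamp top 7102 mean [ 0.5795 -0.3245  0.166 ] min [ 0.4912 -0.4509  0.1581] max [ 0.6731 -0.1708  0.1699] rect [ 0.5829 -0.3094] [0.2735 0.1703] 86.37
handle 96 mean [ 0.5362 -0.167   0.1994] min [ 0.5224 -0.175   0.1702] max [ 0.5543 -0.1608  0.2144] rect [ 0.5383 -0.1674] [0.0317 0.0141] 2.59
nozz 334 mean [ 0.5916 -0.1229  0.1087] min [ 0.5647 -0.1399  0.068 ] max [ 0.6249 -0.111   0.1255] rect [ 0.5948 -0.1254] [0.0602 0.029 ] 0.09
nozring 2400 mean [ 0.5747 -0.1812  0.1263] min [ 0.5019 -0.22    0.0301] max [ 0.65   -0.111   0.2144] rect [ 0.5759 -0.1655] [0.109  0.1481] 89.99
```

```bash
python3 - <<'E'
import numpy as np,cv2
np.set_printoptions(precision=4,suppress=True)
S=np.load("side0.npy").reshape(-1,3);T=np.load("top0.npy").reshape(-1,3)
def sel(P,lo,hi): return P[np.all((P>lo)&(P<hi),1)]
def rect(q):
    r=cv2.minAreaRect(q[:,:2].astype(np.float32));return np.round(r[0],4),np.round(r[1],4),round(r[2],2)
for n,P in(("side",S),("top",T)):
    print(n)
    for y in np.arange(-.46,-.16,.02):
        q=sel(P,[.4,y,.155],[.75,y+.02,.172]); 
        if len(q)>3: print(round(y,2),len(q),q[:,0].min(),q[:,0].max())
    for lo,hi in((.54,.59),(.64,.685)):
        for z in (.02,.056,.07,.082):
            q=sel(P,[lo,.07,z],[hi,.125,.1 if z>.08 else z+.014])
            if len(q):print("post",z,len(q),q.mean(0),q.min(0),q.max(0))
    q=sel(P,[.5,.07,.0065],[.72,.12,.02]);q=q[(q[:,0]<.70)]
    print("base",rect(sel(P,[.52,.072,.007],[.7,.122,.014])))
    q=sel(P,[.45,-.22,.175],[.62,-.13,.26])
    print(q[np.argsort(q[:,2])][::8])
E
```

```text
side
-0.46 575 0.4890009400671582 0.6538629706937297
-0.44 1426 0.4858818488800215 0.6584255873650915
-0.42 1334 0.48757614667932836 0.6594378564372724
-0.4 1237 0.48915458385830757 0.6576395137778269
-0.38 1149 0.4906178415835186 0.6609595768741132
-0.36 1079 0.4916148540783728 0.6629108114836147
-0.34 1012 0.4927075171274402 0.6632619327363957
-0.32 592 0.4932382599094848 0.6640478870484153
-0.3 893 0.4953495614563327 0.6654658166780292
-0.28 842 0.4960592046715253 0.6671387700739995
-0.26 780 0.49767625761436574 0.6673906831390863
-0.24 745 0.4992356182891222 0.6701704851052862
-0.22 358 0.5010212472473091 0.6696395633277338
-0.18 21 0.5437423445021904 0.5547813960672731
post 0.02 32 [0.5629 0.0914 0.0272] [0.5555 0.0863 0.0205] [0.5718 0.0997 0.0338]
post 0.056 21 [0.5653 0.0953 0.0628] [0.5619 0.091  0.0562] [0.5714 0.1033 0.0696]
post 0.07 22 [0.5646 0.0961 0.0771] [0.5611 0.092  0.0705] [0.5704 0.1029 0.0838]
post 0.082 22 [0.5663 0.0971 0.0875] [0.5619 0.0927 0.0822] [0.5722 0.1037 0.0911]
post 0.02 29 [0.653  0.0904 0.0271] [0.6454 0.0858 0.0201] [0.6647 0.0979 0.0332]
post 
[... 1785 characters left out ...]
6514 0.0976 0.0263] [0.6495 0.089  0.0211] [0.6545 0.1079 0.033 ]
post 0.056 27 [0.6562 0.0986 0.0588] [0.6489 0.0892 0.056 ] [0.6674 0.1078 0.0699]
post 0.07 6 [0.6554 0.0971 0.078 ] [0.6539 0.0921 0.0727] [0.6587 0.1023 0.0839]
post 0.082 23 [0.6595 0.0978 0.0904] [0.6541 0.0921 0.0837] [0.6658 0.1024 0.0945]
base (array([0.6188, 0.1021]), array([0.0348, 0.1569]), 89.38)
[[ 0.5465 -0.1634  0.1781]
 [ 0.5508 -0.1666  0.1825]
 [ 0.5481 -0.1672  0.1874]
 [ 0.5456 -0.1722  0.1922]
 [ 0.543  -0.1708  0.1964]
 [ 0.5291 -0.1621  0.2019]
 [ 0.5379 -0.1701  0.2046]
 [ 0.5224 -0.1668  0.2069]
 [ 0.5354 -0.1688  0.2083]
 [ 0.5289 -0.1705  0.2094]
 [ 0.533  -0.1679  0.2107]
 [ 0.533  -0.1717  0.2122]]
```

Request:
{"method": "carry_out", "body": {"linear": [[0.03,-0.025,0],[0.06,-0.05,0],[0.09,-0.075,0],[0.12,-0.1,0],[0.15,-0.126,-0.01],[0.18,-0.152,-0.02],[0.21,-0.178,-0.03],[0.24,-0.203,-0.03]], "roll": [0.03,0.06,0.1,0.14,0.18,0.22,0.25,0.255], "gripper": 1.0}}

```text
clock: 2.77
tool_pos: [0.4395, 0.387, 0.2261]
eef_rot: [0.034, 0.999, -0.001, -0.001]
contact_force: [0.2, -0.0, -0.6]
opening: 1.002
```

Request:
{"method": "carry_out", "body": {"linear": [[0.03,-0.025,-0.005],[0.06,-0.05,-0.01],[0.0795,-0.0655,-0.02],[0.0795,-0.0655,-0.045],[0.0795,-0.0655,-0.075],[0.0795,-0.0655,-0.1],[0.0795,-0.0655,-0.111],[0.0795,-0.0655,-0.111]], "roll": [0,0,0,0,0,0,0,0]}}

```text
clock: 3.43
tool_pos: [0.5176, 0.3204, 0.1126]
eef_rot: [0.034, 0.999, -0.003, -0.003]
contact_force: [0.5, -0.4, 0.1]
opening: 1.002
```

```bash
python3 - <<'E'
from h import *
s=status.get_state();print(s["tool_pos"],s["eef_rot"],s["contact_force"])
p=snapshot("side");save(p,"side1",1.5)
E
```

```text
[0.5176364  0.32044276 0.11261978] [ 0.03361058  0.99942649 -0.00284194 -0.00299107] [ 0.52790587 -0.42728473  0.14660732]
```

View pics/side1.png

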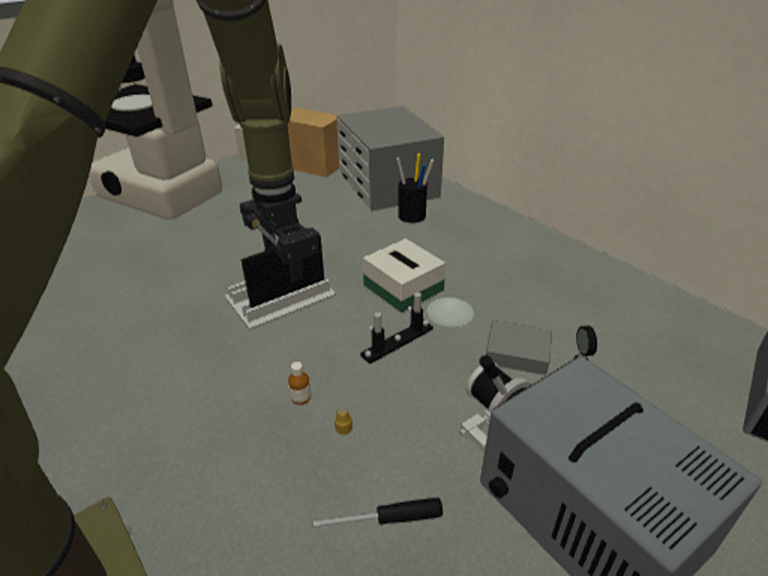

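The gripper straddles the screen at about (283,260). Closing on it.

Request:
{"method": "carry_out", "body": {"linear": [[0,0,0],[0,0,0],[0,0,0],[0,0,0],[0,0,0],[0,0,0],[0,0,0],[0,0,0]], "roll": [0,0,0,0,0,0,0,0], "gripper": 0.0, "grip_force": 30}}

```text
clock: 4.15
tool_pos: [0.5186, 0.3214, 0.1145]
eef_rot: [0.034, 0.999, -0.002, -0.002]
contact_force: [0.4, 0.6, -0.3]
opening: 0.415
```

Request:
{"method": "carry_out", "body": {"linear": [[0,0,0],[0,0,0],[0,0,0],[0,0,0],[0,0,0],[0,0,0],[0,0,0],[0,0,0]], "roll": [0,0,0,0,0,0,0,0]}}

```text
clock: 4.82
tool_pos: [0.5186, 0.3214, 0.1145]
eef_rot: [0.034, 0.999, -0.002, -0.002]
contact_force: [-0.0, 0.1, -1.4]
opening: 0.108
```

Request:
{"method": "carry_out", "body": {"linear": [[0,0,0.005],[0,0,0.015],[0,0,0.03],[0,0,0.05],[0,0,0.07],[0,0,0.09],[0,0,0.11],[0,0,0.125]], "roll": [0,0,0,0,0,0,0,0]}}

```text
clock: 5.48
tool_pos: [0.5186, 0.3213, 0.2418]
eef_rot: [0.034, 0.999, -0.001, -0.001]
contact_force: [0.3, -0.2, -3.1]
opening: 0.112
```

Request:
{"method": "carry_out", "body": {"linear": [[0.006,-0.015,0],[0.018,-0.05,0],[0.031,-0.087,0],[0.044,-0.125,0],[0.057,-0.163,0],[0.07,-0.2,0],[0.081,-0.232,0],[0.088,-0.251,0]], "roll": [0,0.01,0.02,0.03,0.04,0.048,0.048,0.048]}}

```text
clock: 6.15
tool_pos: [0.6074, 0.0638, 0.2422]
eef_rot: [0.013, 1.0, -0.004, -0.001]
contact_force: [-0.6, -0.3, -3.7]
opening: 0.113
```

Request:
{"method": "carry_out", "body": {"linear": [[0,0,0],[0,0,0]], "roll": [0,0]}}

```text
clock: 6.32
tool_pos: [0.6073, 0.0609, 0.2425]
eef_rot: [0.015, 1.0, -0.005, -0.001]
contact_force: [-0.2, 0.9, -2.9]
opening: 0.109
```

```bash
python3 - <<'E'
from h import *
np.set_printoptions(precision=4,suppress=True)
s=status.get_state();print(s["tool_pos"],s["eef_rot"],s["contact_force"],s["opening"])
for n in("side","top"):
    p=snapshot(n);save(p,n+"2",1.5)
    C=cloud(p)
    for r in cut_out(p,"screen")[:2]:
        m=r["region"]&(p["range_z"]>0);c=C[m];c=c[np.all((c>[.48,.02,.08])&(c<[.75,.13,.3]),1)]
        print(n,r["confidence"],len(c))
        if len(c)>20:
            rr=cv2.minAreaRect(c[:,:2].astype(np.float32));print(rr,c.min(0),c.max(0))
E
```

```text
[0.6073 0.0609 0.2425] [ 0.0149  0.9999 -0.0045 -0.0014] [-0.2117  0.9462 -2.9412] 0.10943323176753747
side 0.6 2129
((0.6057529449462891, 0.06429822742938995), (0.15820947289466858, 0.05317959561944008), 9.661797523498535) [0.5263 0.0388 0.0889] [0.6878 0.0993 0.267 ]
side 0.24 0
top 0.73 123
((0.5576536655426025, 0.0679900124669075), (0.057654283940792084, 0.00803824607282877), 0.04622936621308327) [0.5288 0.064  0.1483] [0.5865 0.072  0.2711]
```

View pics/side2.png

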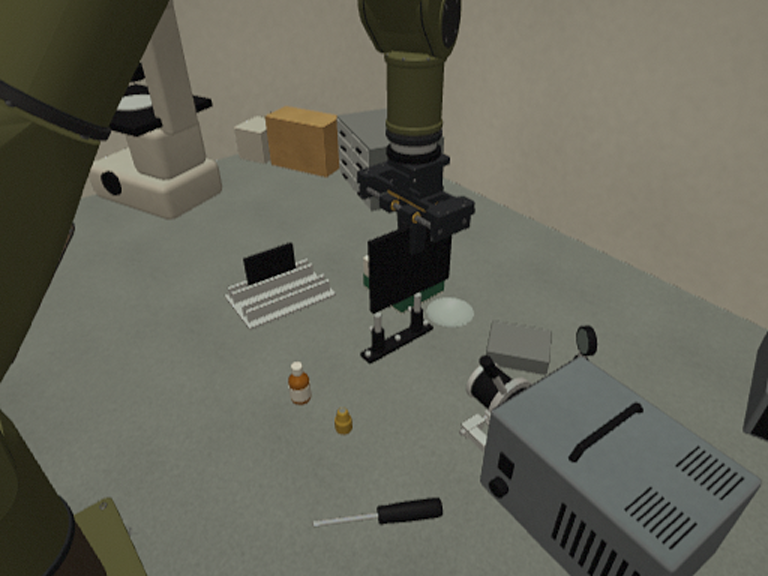

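View pics/top2.png

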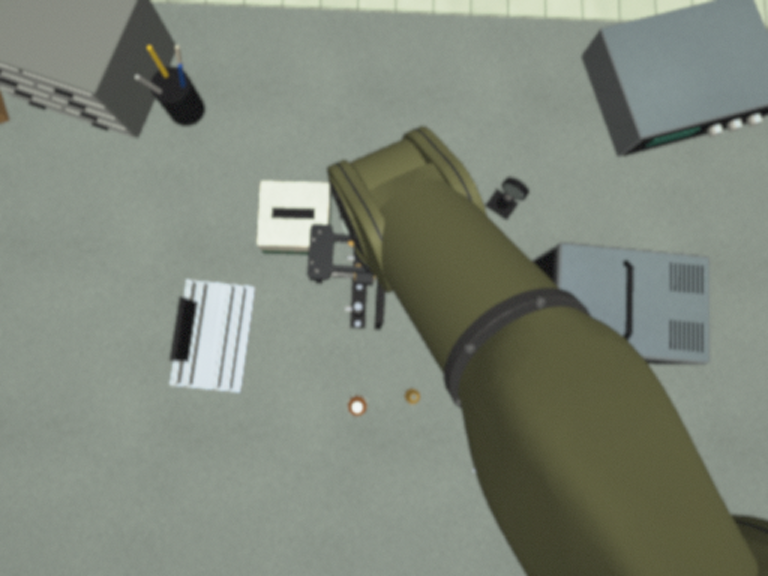

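Request:
{"method": "carry_out", "body": {"linear": [[0,0.004,0],[0,0.009,0],[0,0.009,0],[0,0.009,0]], "roll": [0.005,0.008,0.008,0.008]}}

```text
clock: 6.85
tool_pos: [0.6064, 0.0773, 0.2426]
eef_rot: [0.005, 1.0, -0.002, -0.001]
contact_force: [0.1, -0.3, -4.0]
opening: 0.111
```

```bash
python3 - <<'E'
from h import *
np.set_printoptions(precision=4,suppress=True)
s=status.get_state();print(s["tool_pos"],s["eef_rot"],s["contact_force"],s["opening"])
p=snapshot("side");C=cloud(p)
r=cut_out(p,"screen")[0];m=r["region"]&(p["range_z"]>0);c=C[m]
c=c[np.all((c>[.5,.03,.1])&(c<[.72,.13,.3]),1)]
lo=c[(c[:,2]<.20)&(c[:,1]<.085)];A=np.c_[lo[:,0],lo[:,2],np.ones(len(lo))]
k=np.linalg.lstsq(A,lo[:,1],rcond=None)[0];res=lo[:,1]-A@k;g=abs(res)<.004
k=np.linalg.lstsq(A[g],lo[g,1],rcond=None)[0]
print("face y = a x + b z + c",k,"at mid low",k@[.607,.13,1],len(lo))
# lower edge heights vs x
for x in np.arange(.53,.69,.02):
    t=c[(abs(c[:,0]-x)<.01)&(abs(c[:,1]-k[0]*c[:,0]-k[1]*c[:,2]-k[2])<.004)]
    if len(t):print(round(x,2),t[:,2].min(),t[:,2].max())
print(c[:,0].min(),c[:,0].max())
E
```

```text
[0.6064 0.0773 0.2426] [ 0.0055  1.     -0.0024 -0.0014] [ 0.1478 -0.3299 -3.954 ] 0.11085819548577248
face y = a x + b z + c [-0.013   0.0033  0.0793] at mid low 0.07180010634392311 1100
0.53 0.1383897876099851 0.26579924972611146
0.55 0.1373950389835774 0.26646550866274205
0.57 0.1397094447945112 0.266588005984451
0.59 0.13733610534883567 0.26671466101401414
0.61 0.1375193985496176 0.21626059742316073
0.63 0.1355099596519279 0.24970561549444115
0.65 0.1355248555162969 0.22334946008547069
0.67 0.1372730386752804 0.2218608135683613
0.5253700568896057 0.687478477252413
```

Request:
{"method": "carry_out", "body": {"linear": [[0,-0.003,-0.005],[0,-0.005,-0.015],[0,-0.007,-0.03],[0,-0.007,-0.045],[0,-0.007,-0.06],[0,-0.007,-0.075],[0,-0.007,-0.085],[0,-0.007,-0.09]], "roll": [-0.003,-0.006,-0.009,-0.009,-0.009,-0.009,-0.009,-0.009]}}

```text
clock: 7.62
tool_pos: [0.6054, 0.068, 0.1503]
eef_rot: [0.011, 1.0, -0.003, -0.003]
contact_force: [-0.2, -0.3, -2.6]
opening: 0.115
```

Request:
{"method": "carry_out", "body": {"linear": [[0,0,0],[0,0,0],[0,0,0]], "roll": [0,0,0]}}

```text
clock: 7.87
tool_pos: [0.6059, 0.068, 0.1508]
eef_rot: [0.011, 1.0, -0.003, -0.003]
contact_force: [0.5, -1.2, -2.9]
opening: 0.111
```

Request:
{"method": "carry_out", "body": {"linear": [[0,0.001,-0.005],[0,0.002,-0.012],[0,0.002,-0.02],[0,0.002,-0.027],[0,0.002,-0.033],[0,0.002,-0.037],[0,0.002,-0.039],[0,0.002,-0.039]], "roll": [0,0,0,0,0,0,0,0]}}

```text
clock: 8.53
tool_pos: [0.6055, 0.0699, 0.1111]
eef_rot: [0.011, 1.0, -0.003, -0.003]
contact_force: [0.3, -0.0, -3.6]
opening: 0.112
```

```bash
cat > scr.py <<'E'
from h import *
import sys
np.set_printoptions(precision=4,suppress=True)
s=status.get_state();print(s["tool_pos"],s["eef_rot"],s["contact_force"],s["opening"])
p=snapshot("side");C=cloud(p);save(p,sys.argv[1],1.5)
r=cut_out(p,"screen")[0];m=r["region"]&(p["range_z"]>0);c=C[m]
c=c[np.all((c>[.5,.03,-.01])&(c<[.72,.13,.3]),1)]
lo=c[(c[:,2]<.085)&(c[:,2]>.015)];A=np.c_[lo[:,0],lo[:,2],np.ones(len(lo))]
k=np.linalg.lstsq(A,lo[:,1],rcond=None)[0]
for i in range(5):
    g=abs(lo[:,1]-A@k)<.004;k=np.linalg.lstsq(A[g],lo[g,1],rcond=None)[0]
print(r["confidence"],"y=ax+bz+c",k,"bottom y",k@[.607,0,1],"top y",k@[.607,.13,1],len(lo),g.sum())
for x in np.arange(.53,.69,.02):
    t=c[(abs(c[:,0]-x)<.01)&(abs(c[:,1]-k[0]*c[:,0]-k[1]*c[:,2]-k[2])<.005)]
    if len(t):print(round(x,2),t[:,2].min(),t[:,2].max())
print(c[:,0].min(),c[:,0].max())
E
python3 scr.py side3
```

```text
[0.6055 0.0699 0.1111] [ 0.0113  0.9999 -0.0033 -0.0031] [ 0.307  -0.036  -3.6343] 0.1119766950795505
0.64 y=ax+bz+c [-0.026   0.0043  0.0798] bottom y 0.06402705344887556 top y 0.06458783516599452 922 897
0.53 -0.0010909082537460257 0.1355337076647929
0.55 -0.002146704079599715 0.135983429495927
0.57 0.0001420799151700125 0.13541129340244884
0.59 0.005868977741815495 0.13521722929760882
0.61 0.005290553718865776 0.08072560602555978
0.63 0.005525147509204853 0.10090335829947372
0.65 0.005225360535160539 0.06942151608548441
0.67 0.004776650537938076 0.06718078825155971
0.5236318468873986 0.6867526345629766
```

View pics/side3.png

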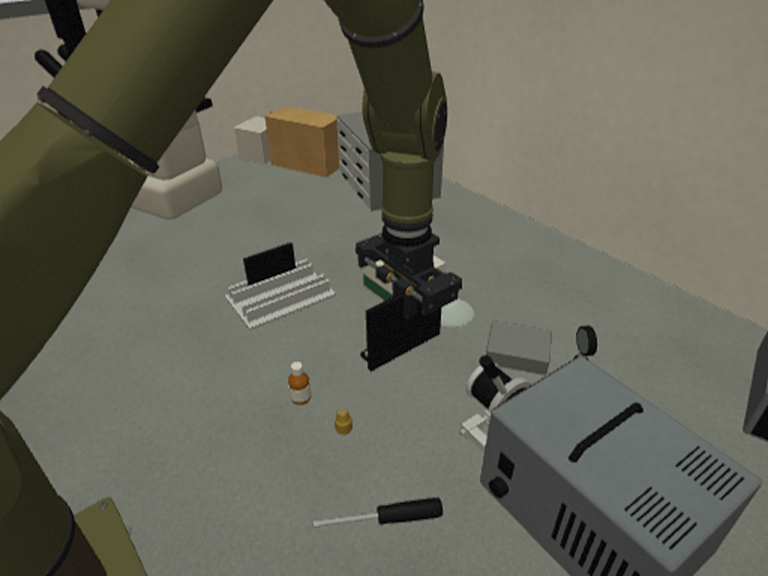

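Request:
{"method": "carry_out", "body": {"linear": [[0,0,-0.001],[0,0,-0.002],[0,0,-0.003],[0,0,-0.004],[0,0,-0.004]], "roll": [0,0,0,0,0]}}

```text
clock: 9.05
tool_pos: [0.6059, 0.07, 0.1077]
eef_rot: [0.011, 1.0, -0.003, -0.003]
contact_force: [-0.7, -0.2, -3.2]
opening: 0.11
```

Request:
{"method": "carry_out", "body": {"linear": [[0,0,-0.001],[0,0,-0.002],[0,0,-0.003],[0,0,-0.003]], "roll": [0,0,0,0]}}

```text
clock: 9.38
tool_pos: [0.6059, 0.0701, 0.1064]
eef_rot: [0.011, 1.0, -0.003, -0.002]
contact_force: [-4.9, -0.3, 10.3]
opening: 0.11
```

Request:
{"method": "carry_out", "body": {"linear": [[0,0,0.001],[0,0,0.001],[0,0,0.001],[0,0,0.001]], "roll": [0,0,0,0]}}

```text
clock: 9.72
tool_pos: [0.6058, 0.07, 0.1071]
eef_rot: [0.011, 1.0, -0.004, -0.002]
contact_force: [-0.7, 1.0, -2.6]
opening: 0.107
```

Request:
{"method": "carry_out", "body": {"linear": [[0,0,0],[0,0,0],[0,0,0],[0,0,0],[0,0,0],[0,0,0]], "roll": [0,0,0,0,0,0], "gripper": 0.32}}

```text
clock: 10.22
tool_pos: [0.6059, 0.07, 0.1072]
eef_rot: [0.011, 1.0, -0.003, -0.002]
contact_force: [0.1, 0.3, 0.2]
opening: 0.318
```

```bash
python3 scr.py side4
```

```text
[0.6059 0.07   0.1072] [ 0.0114  0.9999 -0.0035 -0.0023] [0.1414 0.3036 0.1582] 0.3178726977214773
0.97 y=ax+bz+c [-0.0244 -0.0048  0.0788] bottom y 0.06399650891404257 top y 0.0633671614196087 857 835
0.53 0.0017609879360012126 0.1318040783617459
0.55 0.0004900885732712634 0.13144795468360992
0.57 3.9851495535980774e-05 0.13147252347583327
0.59 0.00040275594146910176 0.13123835956719998
0.61 -0.0008111862083560739 0.11354096317734852
0.63 -0.001515263254594168 0.0682174047694748
0.65 -0.0006263309154965757 0.06632226947759456
0.67 -0.00038801041233482714 0.0651150506919278
0.5241966592547219 0.7100570728119321
```

Request:
{"method": "carry_out", "body": {"linear": [[0,0,0.005],[0,0,0.012],[0,0,0.017],[0,0,0.017],[0,0,0.017]], "roll": [0,0,0,0,0]}}

```text
clock: 10.73
tool_pos: [0.6063, 0.0701, 0.1248]
eef_rot: [0.011, 1.0, -0.003, -0.002]
contact_force: [-0.3, -0.4, -0.3]
opening: 0.322
```

Request:
{"method": "carry_out", "body": {"linear": [[0,0.003,0],[0,0.006,0],[0,0.009,0],[0,0.011,0],[0,0.013,0],[0,0.015,0],[0,0.017,0],[0,0.019,0]], "roll": [0,0,0,0,0,0,0,0]}}

```text
clock: 11.4
tool_pos: [0.6062, 0.0893, 0.1248]
eef_rot: [0.011, 1.0, -0.003, -0.002]
contact_force: [-0.0, 0.4, 0.7]
opening: 0.322
```

```bash
python3 scr.py side5
```

```text
[0.6062 0.0893 0.1248] [ 0.0114  0.9999 -0.0034 -0.0018] [-0.0469  0.4466  0.6718] 0.32154342856435836
0.65 y=ax+bz+c [-0.0236  0.1159  0.0782] bottom y 0.0639151721159884 top y 0.07898075347983542 1120 1098
0.53 0.0009990594528878072 0.13046139233915777
0.55 0.000338048911057931 0.13286189910117985
0.57 -0.0009358039532849638 0.13082664393390342
0.59 -0.0016590668660309005 0.13016902718106005
0.61 -0.0018265159723219737 0.12937320060765323
0.63 -0.0017330844899384745 0.09971453019409138
0.65 -0.0016033059057175558 0.096541982865055
0.67 -0.0018482301750989416 0.09863688229038359
0.5245843993199724 0.7166272919739
```

Tilting as planned (6.6°, pivot not sliding). Continue.

Request:
{"method": "carry_out", "body": {"linear": [[0,0.002,0],[0,0.004,0],[0,0.006,0],[0,0.007,0],[0,0.008,0],[0,0.009,0],[0,0.009,0],[0,0.009,0]], "roll": [0,0,0,0,0,0,0,0]}}

```text
clock: 12.17
tool_pos: [0.6062, 0.0987, 0.1248]
eef_rot: [0.011, 1.0, -0.003, -0.002]
contact_force: [0.1, -0.4, 0.6]
opening: 0.322
```

```bash
python3 scr.py side6
```

```text
[0.6062 0.0987 0.1248] [ 0.0111  0.9999 -0.0031 -0.0017] [ 0.0664 -0.4239  0.6425] 0.3215269706470558
0.78 y=ax+bz+c [-0.0187  0.1987  0.0753] bottom y 0.06396077846670975 top y 0.0897938770322046 1185 1161
0.53 0.0025828801035306936 0.1292354530332125
0.55 0.00037370573089101633 0.12881648198164986
0.57 0.0012506298009985484 0.12911364374440093
0.59 -0.00201178160450477 0.13042251024421692
0.61 -0.001328133466480197 0.09669204228075379
0.63 -0.001248243621323808 0.09873765349902719
0.65 -0.002012993501444127 0.09933054247279782
0.67 0.0019252973442077659 0.09806704695832125
0.5238801097771696 0.6861738177950009
```

View pics/side6.png

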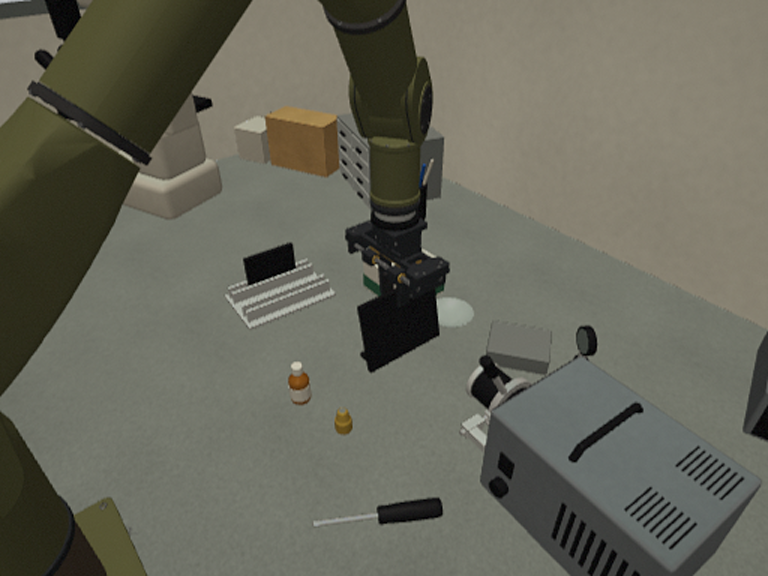

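Request:
{"method": "carry_out", "body": {"linear": [[0,-0.001,0],[0,-0.002,0.003],[0,-0.002,0.012],[0,-0.002,0.03],[0,-0.002,0.06],[0,-0.002,0.09],[0,-0.002,0.12],[0,-0.002,0.14]], "roll": [0,0,0,0,0,0,0,0]}}

```text
clock: 12.93
tool_pos: [0.6071, 0.0969, 0.2687]
eef_rot: [0.011, 1.0, -0.003, 0.0]
contact_force: [0.6, 0.4, 0.9]
opening: 0.317
```

```bash
python3 scr.py side7; python3 - <<'E'
from h import *
np.set_printoptions(precision=4,suppress=True)
s=status.get_state();print(s["q"])
p=snapshot("top");save(p,"top7")
C=cloud(p).reshape(-1,3);q=C[np.all((C>[.45,-.22,.16])&(C<[.62,-.13,.25]),1)];print(len(q),q.mean(0) if len(q) else "")
E
```

```text
[0.6071 0.0969 0.2687] [ 0.0113  0.9999 -0.0026  0.0003] [0.5792 0.3671 0.8805] 0.31652862483416894
0.79 y=ax+bz+c [-0.0183  0.2035  0.0749] bottom y 0.06374796403613527 top y 0.09020790468953889 1201 1178
0.53 0.0033053146899548747 0.12943679238411643
0.55 0.0007645987475560778 0.12880461569031887
0.57 0.0030826808415124196 0.12975670199749822
0.59 -0.0021102302791902172 0.12972356211338976
0.61 -0.001487633237898689 0.12945717548520574
0.63 0.0029735144081688425 0.12910015036139255
0.65 0.004369970062117701 0.13005293728173817
0.67 -0.0005315852510950902 0.1293453645961804
0.5240734666746486 0.7045943849192943
[-0.0327  0.6761 -0.3644  1.5784  0.2874  0.9366  1.0534]
193 [ 0.5821 -0.2136  0.1653]
```

View pics/side7.png

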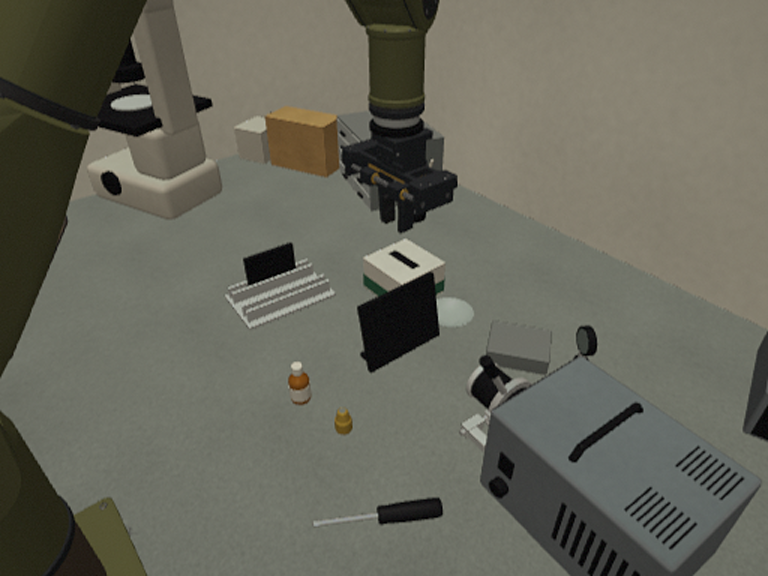

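Request:
{"method": "carry_out", "body": {"linear": [[-0.01,-0.02,0.005],[-0.026,-0.053,0.01],[-0.042,-0.086,0.01],[-0.058,-0.119,0.01],[-0.074,-0.152,0.01],[-0.09,-0.185,0.01],[-0.106,-0.215,0.01],[-0.118,-0.24,0.01]], "roll": [0,-0.01,-0.02,-0.03,-0.04,-0.044,-0.044,-0.044], "gripper": 0.0, "grip_force": 20}}

```text
clock: 13.75
tool_pos: [0.4864, -0.1458, 0.2761]
eef_rot: [0.034, 0.999, -0.003, -0.001]
contact_force: [0.1, 0.4, 0.3]
opening: 0.005
```

Request:
{"method": "carry_out", "body": {"linear": [[0,-0.01,0],[0,-0.01,0],[0,-0.01,0],[0,-0.01,0]], "roll": [0,0,0,0]}}

```text
clock: 14.08
tool_pos: [0.4874, -0.1535, 0.2759]
eef_rot: [0.033, 0.999, -0.002, -0.001]
contact_force: [0.5, 0.9, 0.3]
opening: 0.006
```

Request:
{"method": "carry_out", "body": {"linear": [[-0.004,-0.008,0],[-0.008,-0.0155,-0.005],[-0.008,-0.0155,-0.02],[-0.008,-0.0155,-0.035],[-0.008,-0.0155,-0.05],[-0.008,-0.0155,-0.06],[-0.008,-0.0155,-0.063],[-0.008,-0.0155,-0.063]], "roll": [0,0,0,0,0,0,0,0]}}

```text
clock: 14.75
tool_pos: [0.4788, -0.1688, 0.212]
eef_rot: [0.033, 0.999, -0.002, -0.002]
contact_force: [-0.0, -1.0, 0.1]
opening: 0.006
```

```bash
cat > lev.py <<'E'
from h import *
import sys
np.set_printoptions(precision=4,suppress=True)
s=status.get_state();print(s["clock"],s["tool_pos"],s["eef_rot"],s["contact_force"],s["moment"])
p=snapshot("side");save(p,sys.argv[1]+"f")
im=p["img"][200:310,250:400,::-1];cv2.imwrite("pics/"+sys.argv[1]+".png",cv2.resize(im,None,fx=5,fy=5,interpolation=cv2.INTER_CUBIC))
for x in tip_of(p,"lever_handle")[:2]:
    # intersect with lamp ring plane y=-0.17
    T=p["world_from_camera"];d=T[:3,:3]@np.array([(x["pixel"][0]-p["cx"])/p["fx"],(x["pixel"][1]-p["cy"])/p["fy"],1]);o=T[:3,3]
    n=np.array([.066,1,0]);c=np.array([.589,-.172,.09]);P=o+d*((c-o)@n)/(d@n)
    r=P-c;print("handle",round(x["confidence"],2),x["pixel"],P,"lean",np.arctan2(r[0],r[2]),"rad",np.linalg.norm(r))
E
python3 lev.py lev0
```

```text
14.75 [ 0.4788 -0.1688  0.212 ] [ 0.0326  0.9995 -0.0019 -0.0022] [-0.0374 -0.9704  0.0974] [0.001  0.0062 0.0025]
```

View pics/lev0.png

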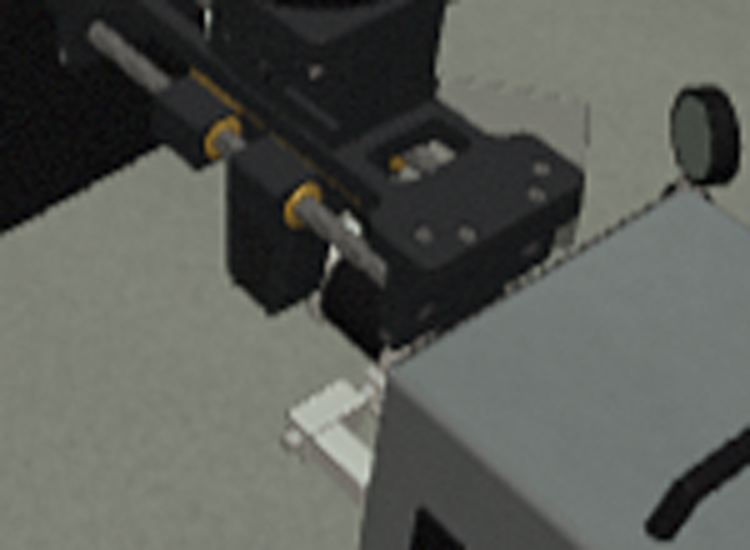

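Request:
{"method": "carry_out", "body": {"linear": [[0.004,0,0],[0.01,-0.001,0],[0.015,-0.001,0],[0.018,-0.001,0],[0.02,-0.001,0],[0.02,-0.001,0]], "roll": [0,0,0,0,0,0]}}

```text
clock: 15.35
tool_pos: [0.5004, -0.1699, 0.2133]
eef_rot: [0.033, 0.999, -0.002, -0.001]
contact_force: [-0.7, 1.0, -0.1]
opening: 0.005
```

Request:
{"method": "carry_out", "body": {"linear": [[0.002,0,0],[0.004,0,0],[0.004,0,0]], "roll": [0,0,0]}}

```text
clock: 15.6
tool_pos: [0.5048, -0.1698, 0.2133]
eef_rot: [0.033, 0.999, -0.002, -0.0]
contact_force: [-0.1, 0.6, -0.9]
opening: 0.003
```

Request:
{"method": "carry_out", "body": {"linear": [[0.002,0,0],[0.004,0,0],[0.004,0,0]], "roll": [0,0,0]}}

```text
clock: 15.85
tool_pos: [0.5093, -0.1698, 0.2133]
eef_rot: [0.032, 0.999, -0.002, -0.0]
contact_force: [0.3, 0.2, -0.9]
opening: 0.002
```

Request:
{"method": "carry_out", "body": {"linear": [[0.001,0,0],[0.002,0,0],[0.002,0,0]], "roll": [0,0,0]}}

```text
clock: 16.1
tool_pos: [0.5103, -0.1698, 0.2131]
eef_rot: [0.033, 0.999, -0.002, -0.001]
contact_force: [-3.0, 0.2, 1.2]
opening: 0.008
```

Request:
{"method": "carry_out", "body": {"linear": [[0.001,0,0],[0.002,0,0],[0.002,0,0]], "roll": [0,0,0]}}

```text
clock: 16.35
tool_pos: [0.5107, -0.1698, 0.2129]
eef_rot: [0.033, 0.999, -0.002, -0.003]
contact_force: [-6.2, 0.3, 3.9]
opening: 0.002
```

Request:
{"method": "carry_out", "body": {"linear": [[0.001,0,0],[0.002,0,0],[0.002,0,0]], "roll": [0,0,0]}}

```text
clock: 16.6
tool_pos: [0.5108, -0.1698, 0.2127]
eef_rot: [0.033, 0.999, -0.002, -0.005]
contact_force: [-6.4, 1.0, 5.4]
opening: 0.004
```

Request:
{"method": "carry_out", "body": {"linear": [[0.003,0,0],[0.004,0,0.001],[0.004,0,0.001]], "roll": [0,0,0]}}

```text
clock: 16.85
tool_pos: [0.5117, -0.1699, 0.2132]
eef_rot: [0.033, 0.999, -0.002, -0.009]
contact_force: [-8.3, 0.5, 3.2]
opening: 0.006
```

Request:
{"method": "carry_out", "body": {"linear": [[0.003,0,0],[0.005,0,0.001],[0.005,0,0.001]], "roll": [0,0,0]}}

```text
clock: 17.1
tool_pos: [0.513, -0.1699, 0.2137]
eef_rot: [0.033, 0.999, -0.003, -0.013]
contact_force: [-10.2, 2.2, 6.5]
opening: 0.007
```

Request:
{"method": "carry_out", "body": {"linear": [[0.004,0,0],[0.006,0,0],[0.006,0,0]], "roll": [0,0,0]}}

```text
clock: 17.35
tool_pos: [0.5138, -0.17, 0.2135]
eef_rot: [0.034, 0.999, -0.003, -0.019]
contact_force: [-15.1, 1.4, 12.4]
opening: 0.006
```

Request:
{"method": "carry_out", "body": {"linear": [[0.004,0,0],[0.006,0,0],[0.006,0,0]], "roll": [0,0,0]}}

```text
clock: 17.6
tool_pos: [0.5142, -0.17, 0.2133]
eef_rot: [0.034, 0.999, -0.003, -0.025]
contact_force: [-15.7, 2.3, 12.7]
opening: 0.005
```

Request:
{"method": "carry_out", "body": {"linear": [[0.004,0,0.003],[0.006,0,0.005],[0.006,0,0.005]], "roll": [0,0,0]}}

```text
clock: 17.85
tool_pos: [0.5182, -0.1702, 0.2177]
eef_rot: [0.034, 0.999, -0.004, -0.028]
contact_force: [-5.5, 0.0, 1.9]
opening: 0.003
```

Request:
{"method": "carry_out", "body": {"linear": [[0.003,0,0.002],[0.006,0,0.0035],[0.006,0,0.0035]], "roll": [0,0,0]}}

```text
clock: 18.1
tool_pos: [0.5234, -0.1705, 0.2207]
eef_rot: [0.034, 0.999, -0.004, -0.029]
contact_force: [-4.5, -0.1, 0.6]
opening: 0.003
```

Request:
{"method": "carry_out", "body": {"linear": [[0.002,0,0.001],[0.005,0,0.0025],[0.005,0,0.0025]], "roll": [0,0,0]}}

```text
clock: 18.35
tool_pos: [0.5286, -0.1707, 0.2231]
eef_rot: [0.034, 0.999, -0.004, -0.029]
contact_force: [-3.2, -0.2, 1.0]
opening: -0.0
```

Request:
{"method": "carry_out", "body": {"linear": [[0.002,0,0.001],[0.005,0,0.0025],[0.005,0,0.0025]], "roll": [0,0,0]}}

```text
clock: 18.6
tool_pos: [0.5344, -0.171, 0.2258]
eef_rot: [0.034, 0.999, -0.004, -0.028]
contact_force: [-3.6, -1.7, -1.1]
opening: 0.008
```

Request:
{"method": "carry_out", "body": {"linear": [[0.001,0,0.0005],[0.0025,0,0.001],[0.0025,0,0.001]], "roll": [0,0,0]}}

```text
clock: 18.85
tool_pos: [0.536, -0.1712, 0.2264]
eef_rot: [0.034, 0.999, -0.004, -0.03]
contact_force: [-5.6, -0.8, -2.2]
opening: 0.005
```

Request:
{"method": "carry_out", "body": {"linear": [[0.001,0,0.0005],[0.0025,0,0.001],[0.0025,0,0.001]], "roll": [0,0,0]}}

```text
clock: 19.1
tool_pos: [0.5376, -0.1713, 0.2269]
eef_rot: [0.034, 0.999, -0.004, -0.031]
contact_force: [-4.4, -1.2, -2.7]
opening: 0.007
```

Request:
{"method": "carry_out", "body": {"linear": [[0.001,0,0.0005],[0.0025,0,0.001],[0.0025,0,0.001]], "roll": [0,0,0]}}

```text
clock: 19.35
tool_pos: [0.5389, -0.1714, 0.2274]
eef_rot: [0.034, 0.999, -0.004, -0.033]
contact_force: [-4.9, -0.5, -3.2]
opening: 0.004
```

Request:
{"method": "carry_out", "body": {"linear": [[0.003,0,0.0005],[0.006,0,0.001],[0.006,0,0.001]], "roll": [0,0,0]}}

```text
clock: 19.6
tool_pos: [0.5448, -0.1717, 0.2288]
eef_rot: [0.035, 0.999, -0.005, -0.033]
contact_force: [-5.2, -0.9, 2.2]
opening: 0.006
```

Request:
{"method": "carry_out", "body": {"linear": [[0.003,0,0.0005],[0.006,0,0.001],[0.006,0,0.001]], "roll": [0,0,0]}}

```text
clock: 19.85
tool_pos: [0.5515, -0.1721, 0.2305]
eef_rot: [0.035, 0.999, -0.005, -0.032]
contact_force: [-5.1, -1.2, 3.2]
opening: 0.009
```

Request:
{"method": "carry_out", "body": {"linear": [[0.003,0,0.0005],[0.006,0,0.001],[0.006,0,0.001]], "roll": [0,0,0]}}

```text
clock: 20.1
tool_pos: [0.5587, -0.1725, 0.2322]
eef_rot: [0.035, 0.999, -0.005, -0.031]
contact_force: [-1.9, -1.2, 1.8]
opening: 0.001
```

Request:
{"method": "carry_out", "body": {"linear": [[0.001,0,0],[0.0025,0,0.0005],[0.0025,0,0.0005]], "roll": [0,0,0]}}

```text
clock: 20.35
tool_pos: [0.5609, -0.1726, 0.2325]
eef_rot: [0.035, 0.999, -0.005, -0.031]
contact_force: [-4.7, -1.7, 0.8]
opening: 0.008
```

Request:
{"method": "carry_out", "body": {"linear": [[0.001,0,0],[0.0025,0,0.0005],[0.0025,0,0.0005]], "roll": [0,0,0]}}

```text
clock: 20.6
tool_pos: [0.5621, -0.1727, 0.2327]
eef_rot: [0.035, 0.999, -0.005, -0.033]
contact_force: [-6.5, -1.4, 1.3]
opening: 0.005
```

Request:
{"method": "carry_out", "body": {"linear": [[0.001,0,0],[0.0025,0,0.0005],[0.0025,0,0.0005]], "roll": [0,0,0]}}

```text
clock: 20.85
tool_pos: [0.5635, -0.1728, 0.2329]
eef_rot: [0.035, 0.999, -0.005, -0.034]
contact_force: [-6.6, -1.3, 1.0]
opening: 0.001
```

Request:
{"method": "carry_out", "body": {"linear": [[0.003,0,0],[0.006,0,0.0005],[0.006,0,0.0005]], "roll": [0,0,0]}}

```text
clock: 21.1
tool_pos: [0.5692, -0.1731, 0.2336]
eef_rot: [0.035, 0.999, -0.006, -0.035]
contact_force: [-4.4, -1.0, 2.4]
opening: 0.005
```

Request:
{"method": "carry_out", "body": {"linear": [[0.003,0,0],[0.006,0,0],[0.006,0,0]], "roll": [0,0,0]}}

```text
clock: 21.35
tool_pos: [0.5756, -0.1734, 0.2339]
eef_rot: [0.035, 0.999, -0.006, -0.035]
contact_force: [-6.1, -1.9, 3.1]
opening: 0.007
```

Request:
{"method": "carry_out", "body": {"linear": [[0.002,0,0],[0.004,0,0],[0.004,0,0]], "roll": [0,0,0]}}

```text
clock: 21.6
tool_pos: [0.5799, -0.1737, 0.2342]
eef_rot: [0.035, 0.999, -0.006, -0.034]
contact_force: [-3.6, -2.7, 2.3]
opening: 0.003
```

Request:
{"method": "carry_out", "body": {"linear": [[0.001,0,0],[0.0025,0,0],[0.0025,0,0]], "roll": [0,0,0]}}

```text
clock: 21.85
tool_pos: [0.5827, -0.1739, 0.2342]
eef_rot: [0.035, 0.999, -0.006, -0.034]
contact_force: [-2.7, -1.3, 1.3]
opening: 0.007
```

Request:
{"method": "carry_out", "body": {"linear": [[0.001,0,0],[0.002,0,0],[0.002,0,0]], "roll": [0,0,0]}}

```text
clock: 22.1
tool_pos: [0.5848, -0.174, 0.2342]
eef_rot: [0.035, 0.999, -0.006, -0.034]
contact_force: [-3.3, -2.4, 0.5]
opening: 0.007
```

Request:
{"method": "carry_out", "body": {"linear": [[0.001,0,0],[0.002,0,0],[0.002,0,0]], "roll": [0,0,0]}}

```text
clock: 22.35
tool_pos: [0.5868, -0.1742, 0.2341]
eef_rot: [0.036, 0.999, -0.007, -0.034]
contact_force: [-4.6, -2.7, 1.1]
opening: 0.007
```

```bash
python3 lev.py lev1; python3 - <<'E'
from h import *
p=snapshot("top");save(p,"top8")
E
```

```text
22.35 [ 0.5868 -0.1742  0.2341] [ 0.0355  0.9988 -0.0065 -0.034 ] [-4.6218 -2.6667  1.1488] [-0.3996  0.9759  0.0334]
handle 0.78 [350.9, 225.7] [ 0.6009 -0.1728  0.2033] lean 0.10468943041522492 rad 0.11388955567061106
```

View pics/lev1f.png

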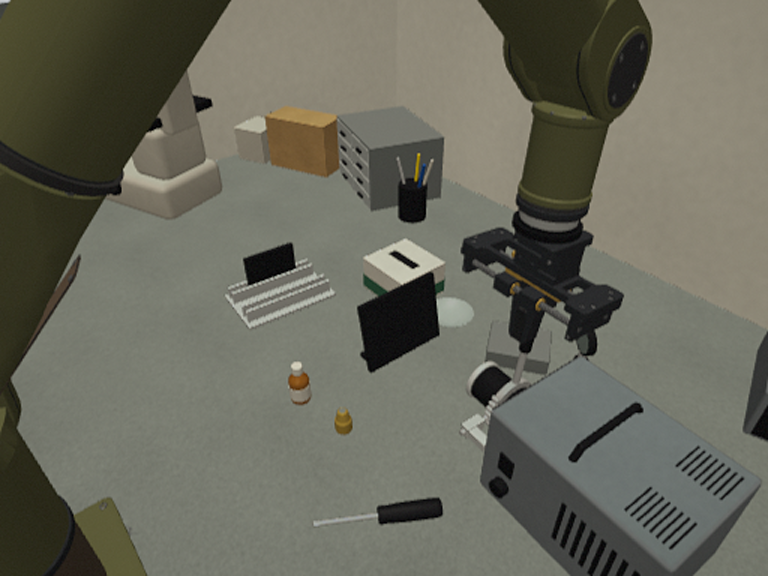

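Request:
{"method": "carry_out", "body": {"linear": [[0.001,0,0],[0.0025,0,0],[0.0025,0,0]], "roll": [0,0,0]}}

```text
clock: 22.75
tool_pos: [0.5884, -0.1742, 0.234]
eef_rot: [0.036, 0.999, -0.007, -0.035]
contact_force: [-7.6, -1.7, 3.0]
opening: 0.008
```

```bash
python3 lev.py lev2; python3 lev.py lev3; python3 scr.py side9 | sed -n 1,2p
```

```text
22.75 [ 0.5884 -0.1742  0.234 ] [ 0.0356  0.9987 -0.0067 -0.0351] [-7.6463 -1.6669  3.0167] [-0.3119  1.3935 -0.0312]
handle 0.89 [352.4, 226.6] [ 0.6062 -0.1731  0.1982] lean 0.15733666718669267 rad 0.1095519342009349
22.85 [ 0.5883 -0.1743  0.2341] [ 0.0356  0.9987 -0.0067 -0.0351] [-7.4625 -2.3256  2.9357] [-0.372   1.3357  0.0639]
handle 0.74 [351.5, 221.7] [ 0.6003 -0.1727  0.2138] lean 0.09095687105950956 rad 0.12432837618987186
[ 0.5883 -0.1743  0.234 ] [ 0.0356  0.9987 -0.0067 -0.0351] [-7.2268 -2.6099  2.1501] 0.008112436608096288
0.72 y=ax+bz+c [-0.0187  0.2031  0.075 ] bottom y 0.06372095292913499 top y 0.09012196424480087 1196 1171
```

View pics/lev3.png

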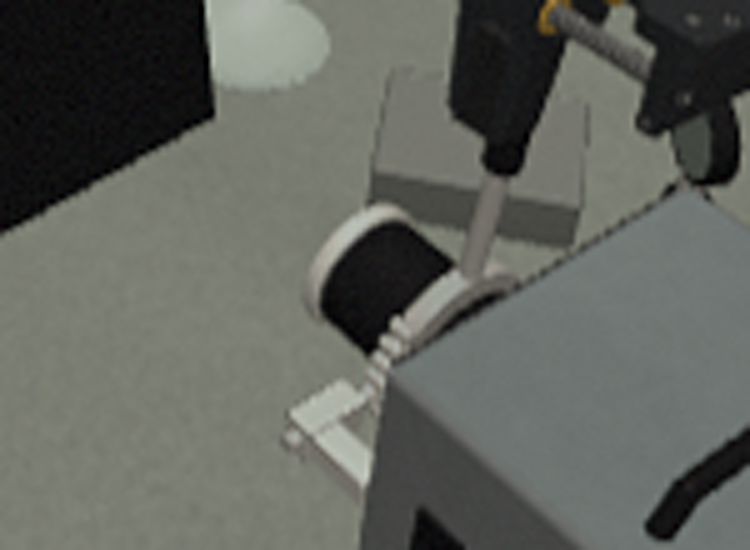

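Request:
{"method": "carry_out", "body": {"linear": [[0.0003,0,0],[0.0003,0,0],[0.0003,0,0],[0.0003,0,0],[0.0003,0,0]], "roll": [0,0,0,0,0]}}

```text
clock: 23.47
tool_pos: [0.5879, -0.1742, 0.2341]
eef_rot: [0.036, 0.999, -0.007, -0.036]
contact_force: [-5.8, -1.5, 2.2]
opening: 0.003
```

```bash
python3 lev.py lev4; python3 lev.py lev5
```

```text
23.4667 [ 0.5879 -0.1742  0.2341] [ 0.0356  0.9987 -0.0067 -0.0359] [-5.7828 -1.4947  2.2278] [-0.3074  1.1722  0.0085]
handle 0.61 [349.3, 224.4] [ 0.5952 -0.1724  0.2096] lean 0.05156077565083599 rad 0.11972073949930921
23.5667 [ 0.5879 -0.1742  0.2341] [ 0.0356  0.9987 -0.0067 -0.0359] [-4.9703 -1.2343  3.0058] [-0.3222  1.2568  0.0404]
handle 0.61 [352.5, 225.4] [ 0.6057 -0.1731  0.2015] lean 0.14872570388635964 rad 0.11279756581448337
```

```bash
python3 -c "
from plant import *
print(status.get_state()['contact_force']);print(finish_job())"
```

```text
[-5.94892818 -1.38960196  2.08889107]
the job is handed in; nothing more can be done
None
```

I put the larger screen against the two posts and let it go. Only then did I push the lamp's lever to its third click, and I handed the job in at about 23.6 s, still pushing it there. No verdict was reported.

- **Screen:** it stands on its long edge on the bench on the lamp side of the posts, tipped back about 11.5°. Its middle is close to where I reckon the beam hits (x about 0.605 m). It had not moved between my letting it go and the last look after the lever push.
- **Lever:** I felt the force dip and then rise at each of the three clicks, with the tool at x of about 0.535, 0.561 and 0.588 m. It was holding 5–6 N inside the third click at hand-in, and the tool never got near the next crest.
- **Camera check of the lever:** five readings gave leans from 0.05 to 0.16 rad, averaging 0.11, where the third click is 0.10. They were too scattered to confirm the click, so I relied on the force and the geometry.
- **Lever start:** the first push off rest was stiffer than expected, about 20 N in all, because the finger caught the top edge of the handle. Raising the tool along the handle's arc cleared it.
- **Other things:** the last full side picture shows the other things on the bench where they were. I did not measure them again.

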